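# Prop the catcher bin's flap and fetch the finished brass part

## Task

The clear flap of the blue parts-catcher bin springs shut by itself. Lift it with the orange prop block and stand the prop in the channel of the yellow shelf, its nose under the flap, setting it down gently, so that it alone holds the flap well open; then take the brass part out, set it down upright (do not drop it) in the green tray, and leave the flap propped, the dark steel part in the bin and everything else on the bench where it is.

Things in the scene. Friction and masses are not known exactly. Their poses are not given: they have to be found in the camera images.
- bin: Fixed blue open-topped box, 140 (x) x 190 (y) x 100 mm high, walls 5 mm, inner floor 40 mm above the table. Origin: centre of its underside, on the table, z up. Its top is shut by a clear flap with a red border (flap), hinged along a line parallel to the bin's x at y = +100, z = +100 mm. In front (-x), near the hinge, a yellow shelf stands on a 50 mm square post (shelf).
- overhang (a point): Underside of the shut flap where it overhangs the box's front, near the free edge: x = -85, y = -60, z = +100 mm in the bin's frame, fixed to the bin, axes as the bin's. The shut flap covers the bin's x = -100 to +70, y = -100 to +100 mm, 5 mm thick, so it overhangs the front (-x) wall by 30 mm; under the overhang is free space down to the table wherever the bin's y is below +28 mm.
- flap (a joint): Angle of the flap, rad: 0 = shut, flat; grows as its free edge (at the bin's y = -100 mm) rises and swings over towards +y; stops at 1.7. Spring and weight push it shut all the way: about 1 N up at the free edge starts it, about 2.5 N is felt 80 mm from the hinge when well open. With the prop in place it stays at about 1.2 to 1.45.
- shelf (a point): Middle of the upper face of the yellow prop shelf at its nominal height: x = -158, y = +70, z = +120 mm in the bin's frame, axes as the bin's. The shelf is clamped by hand: its true height is up to 10 mm above or below this point, so feel for it. It is 100 mm long (x), 82 wide (y), 12 thick; along both long edges a rim 6 mm wide and 8 high leaves a 70 mm channel for the prop's foot.
- prop: Loose orange block, 0.55 kg, 24 mm wide (y), standing; origin: centre of its underside. Nose x = +8 to +62, 55 mm high; low spine (25 high) behind, to x = -62, carrying a cross plate to grip fore and aft: 14 (x) x 45 (y) mm at x = -38, z = 25 to 78. Dark foot 75 x 60 x 8 mm, x = -62 to +13. In place: x axis like the bin's, origin 10 to 20 mm along +x from shelf, nose 15 to 25 mm under the flap.
- brass_part: Brass turned part, 50 mm high: flange 40 mm across and 10 mm high, above it a neck 28 mm across; origin at the centre of its underside. It starts standing on the bin's inner floor; about 0.16 kg.
- steel_part: Dark steel part of the same shape and size as the brass one, same origin; stays in the bin.
- tray: Fixed green tray, 120 x 120 x 22 mm high, walls and floor 5 mm; origin at the centre of its underside on the table.
- oil_bottle: White bottle with red cap, 56 mm across, 150 mm high, standing; origin at the centre of its underside. Bystander.
- bar_stock: Short upright aluminium bar, 40 mm across, 70 mm high; origin at the centre of its underside. Bystander.
- wrench: Steel wrench, 180 mm long, lying on the table. Bystander.
- screwdriver: Screwdriver lying on the table. Bystander.
- carton: Cardboard box 70 x 90 x 60 mm high; origin at the centre of its underside. Bystander.

How it is judged:
On the way, in this order (a step that is already met when the one before it is completed fails the run):
1. the prop alone, let go by the robot, stands in the shelf's channel and holds the flap open (value of joint flap above 1.1 rad and angle between prop's own z axis and vertical below 0.12 rad and z of prop in the frame of shelf between -0.016 and 0.016 m and x of prop in the frame of shelf between -0.045 and 0.045 m and y of prop in the frame of shelf between -0.012 and 0.012 m and contact force between each of the fingers, the arm and anything else below 0.3 N), for 0.3 s.
2. the brass part is lifted out of the bin past the propped flap (value of joint flap above 1.1 rad and z of brass_part in the frame of bin above 0.105 m), for 0.05 s.
At the end, for the whole second after the job is handed in: The flap is open over 1.1 rad, held by the prop: upright within 0.12 rad, foot in the channel (within 16 mm in height, 12 mm across, 45 mm along of the shelf point). The brass part stands on the tray floor, upright within 0.12 rad, at rest. The steel part is in the bin (value of joint flap above 1.1 rad and angle between each of prop, brass_part's own z axis and vertical below 0.12 rad and z of prop in the frame of shelf between -0.016 and 0.016 m and x of prop in the frame of shelf between -0.045 and 0.045 m and y of prop in the frame of shelf between -0.012 and 0.012 m and x of steel_part in the frame of bin between -0.07 and 0.07 m and y of steel_part in the frame of bin between -0.095 and 0.095 m and z of steel_part in the frame of bin between 0.03 and 0.08 m and x of brass_part in the frame of tray between -0.055 and 0.055 m and y of brass_part in the frame of tray between -0.055 and 0.055 m and z of brass_part in the frame of tray below 0.012 m and linear speed of each of brass_part, prop below 0.02 m/s); the robot touches nothing.
It fails at once if the prop is pressed or banged on the bin, its shelf or its flap with more than 150 N (contact force between prop and bin above 150 N).
It fails at once if the brass part is dropped or thrown (falls freely at more than 0.7 m/s) (linear speed of brass_part above 0.7 m/s and contact force between the fingers and brass_part below 0.1 N).
It fails at once if a bystander on the bench is moved by more than 30 mm (distance of any of oil_bottle, bar_stock, wrench, screwdriver, carton from where it was at the start of the episode above 0.03 m).
It fails at once if the steel part is lifted out of the bin (z of steel_part in the frame of bin above 0.1 m).
It also fails if it takes over 70 s, if anything falls off the work surface, if the arm or the gripper's body presses on something with over 40 N, if the wrist force passes 120 N, or if a joint passes its speed limit or range.

## Robot

A 6-joint arm with a two-finger parallel gripper is mounted at the origin on the work surface. World frame = base frame: x ahead of the robot, y to its left, z up, the work surface at z = 0. Lengths are in m, angles in rad, forces in N, time in s.
With the tool pointing down it reaches from about 0.35 to 0.975 m from the base axis. Payload 17.4 kg.
Tool frame: the origin (TCP) lies at the centre of the arm's flange, where the gripper is bolted on; the fingertips stand 173 mm ahead of it and the grasp point (between the pads) lies 155 mm ahead of it (robot.tip_reach is the distance from the TCP to the fingertips, in m); z points along the fingers, y is the line along which they close (so a half turn about z gives the same grasp; the last joint's range is limited). The gripper opens to 85 mm and grips with 20 to 120 N. Pads are 22 mm wide; open, the fingers measure 114 mm over their backs; the gripper's body (76 mm by 85 mm) begins 54 mm behind the grasp point. The pads swing forward as they close: fully open they stand 13 mm farther back than shut.
Start: joints at [-1.3, 0.116, 1.442, -0, 1.584, -0.038], TCP at [0.205, -0.643, 0.405] pointing down, gripper open.
Joint ranges: [-2.83, 2.83], [-0.83, 2.19], [0.07, 2.5], [-1.14, 4.28], [0.01, 3], [-2.97, 2.97]. Speed limits (rad/s): [1.89, 1.89, 2.22, 3.14, 3.14, 3.14].

## Interface

Orientations are given as a 3x3 rotation matrix whose columns are the frame's x, y, z axes.
In Python, from plant import robot gives the robot as it stands. The module is installed in compiled form; this text tells all that it offers.
- The arm moves only by the tool move_arm, never from a script. Its argument "targets" is a list that holds one entry, the list of rows, each a list of 6 numbers: the shift along the tool's x, y, z in cm, then the turn, a rotation vector about the tool's x, y, z in rad. A call has exactly 8 rows; each row shifts and turns the commanded pose from where the row before left it, along the tool's axes as they then stand; what a row does not reach is not made up. A row lasts 1/12 s, in which the tool goes at most 41.7 mm and 7.16 degrees, less where a joint would pass 70% of its speed; a pose out of reach is approached as far as the arm can. A call is refused whole if a number of a shift passes 4.17 or a number of a turn 0.125, either way. A call with a gripper value outside its range is refused whole. "hand" is the opening, from -1 (shut) to 1 (fully open), set as the call begins (left out, the last holds). The fingers move at their own pace and stop on an object; "force" is the grip in N (left out, the last holds). Time passes only in rows, so rows that do not move let the fingers close, or fill a call up. It gives the time, the measured TCP pose, the force, the opening and the grip force at its end, in the units of the state.
- robot.get_state(): the state, without advancing time (a new reading comes with each control period).
- robot.get_image(name): name is "scene" or "top"; returns the picture (420x560x3 uint8, red, green, blue); there is no depth.
- robot.camera_params(name): a dict with "vertical_fov" (degrees; the focal length in pixels is half the picture's height over the tangent of half this angle, whatever the lens; pixels are square), "cx", "cy" (the principal point, pixels), "origin" and "rotation" of the camera in the world. Camera axes: x right, y up, looking along -z (the intrinsics and any distortion apply to the point x, -y, -z); pixel columns grow to the right and rows downward; lengths in m; the calibration is good to about 2 mm. A picture is of the moment at which its call begins. camera_params takes no time and is no camera call.
- robot.sign_off(): hands the job in; it is judged then, once.
The state is a dict: "time_s": time; "joints": joint angles; "joint_velocities": joint speeds; "joint_torque": joint torques, N m; "eef_pos": TCP position; "orientation": TCP orientation; "force": force on the tool from outside, world axes, zero at the start; "torque": the same for the moment, N m; "opening": finger opening in m; "gripper_force": force on a finger pad.
Only numpy, scipy, OpenCV 4.12 (cv2) and the standard library are available. Lean on these libraries where they do the work, as an engineer would, in place of code of your own. Each camera call takes 0.05 s, during which the arm holds its last target. There are 200 camera calls.

## Working session

There is one attempt and no reset: what is moved stays moved. The work goes in short steps, Python scripts to look and compute and a tool call to move; the robot and the scene stay as the last step left them, time stands still between calls to the robot, and variables do not carry over. Pictures are saved under pics/ and viewed, at most 10 in all, crops included, and the job is handed in when it is done.

Besides the shell and the picture viewer there is one more tool, called after "Call:" as name(argument=value, ...) on one line, values as JSON. move_arm: Moves the arm, as the interface text tells. Its arguments: {"type":"object","properties":{"targets":{"type":"array","items":{"type":"array","items":{"type":"array","items":{"type":"number"}}}},"hand":{"type":"number"},"force":{"type":"number"}},"required":["targets"]}

```bash
mkdir -p pics
cat > h.py <<'E'
import numpy as np, cv2, json
from plant import robot
def snap(n,f):
    im=robot.get_image(n); cv2.imwrite(f,cv2.cvtColor(im,cv2.COLOR_RGB2BGR)); return im
def ray(n,u,v):
    c=robot.camera_params(n); f=210/np.tan(np.radians(c['vertical_fov'])/2)
    d=np.array([(u-c['cx'])/f,-(v-c['cy'])/f,-1.0])
    return np.array(c['origin']),np.array(c['rotation'])@d
def atz(n,u,v,z):
    o,d=ray(n,u,v); return (o+d*(z-o[2])/d[2]).round(4)
def proj(n,p):
    c=robot.camera_params(n); f=210/np.tan(np.radians(c['vertical_fov'])/2)
    q=np.array(c['rotation']).T@(np.array(p)-np.array(c['origin'])); return (c['cx']-f*q[0]/q[2],c['cy']+f*q[1]/q[2])
def st():
    s=robot.get_state(); print(s['time_s'],np.round(s['eef_pos'],4),np.round(s['orientation'],3).tolist(),np.round(s['joints'],3),np.round(s['force'],1),s['opening'],s['gripper_force'])
    return s
E
python3 - <<'E'
from h import *
for n in('scene','top'):
    im=snap(n,f'pics/{n}0.png'); c=robot.camera_params(n); print(n,c)
st()
E
```

```text
scene {'vertical_fov': 46.43715352357765, 'cx': 271.6447789082465, 'cy': 208.19983671681985, 'origin': array([ 1.29632149, -0.11719114,  1.04718167]), 'rotation': array([[ 0.12974406, -0.77167527,  0.62264256],
       [ 0.9915459 ,  0.10210709, -0.08006789],
       [-0.00178981,  0.62776701,  0.77839924]])}
top {'vertical_fov': 51.56018114962453, 'cx': 275.8599044042968, 'cy': 206.37526797518595, 'origin': array([ 0.46834747, -0.0440466 ,  1.20662392]), 'rotation': array([[-0.02459436,  0.99909587, -0.03467796],
       [-0.99968811, -0.02442887,  0.00518797],
       [ 0.00433613,  0.03479474,  0.99938507]])}
0.1 [ 0.2051 -0.6431  0.404 ] [[0.953, 0.304, -0.0], [0.304, -0.953, 0.001], [0.0, -0.001, -1.0]] [-1.3    0.116  1.442  0.     1.584 -0.038] [ 0.1  0.4 -0. ] 0.08551821210959218 0.0
```

View pics/top0.png

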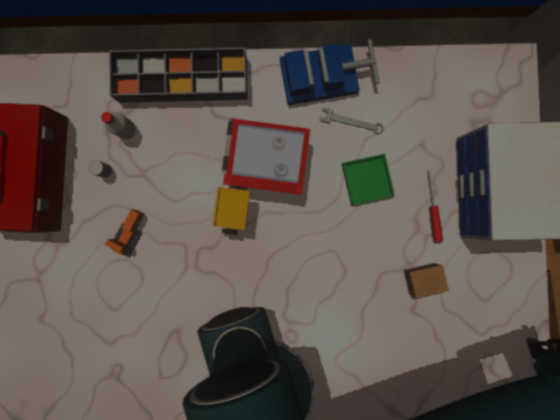

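View pics/scene0.png

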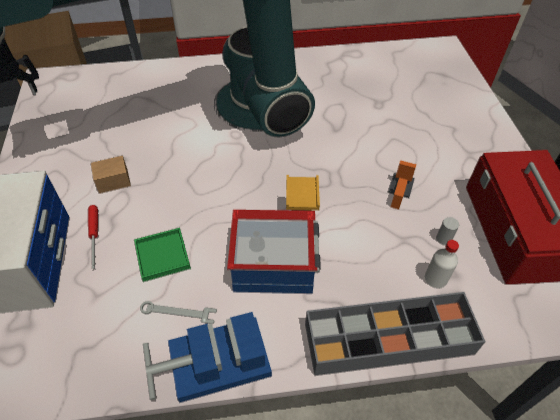

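The top view shows the bin at about (268,157), the yellow shelf at (232,208), the prop at (127,232), and the tray at (369,180). The flap hinge is on the left side, so bin +y points left in the image. Next I'll enlarge these areas.

Run:
```python
import cv2,numpy as np
def crop(im,u0,v0,w,h,s):
    c=cv2.resize(im[v0:v0+h,u0:u0+w],None,fx=s,fy=s,interpolation=cv2.INTER_CUBIC)
    c=np.clip(c.astype(float)*1.3,0,255).astype(np.uint8)
    for k in range(0,w,10): cv2.line(c,(k*s,0),(k*s,6 if k%50 else 14),(0,0,0),1); cv2.putText(c,str(u0+k),(k*s,16),0,.35,(0,0,0),1) if k%20==0 else 0
    for k in range(0,h,10): cv2.line(c,(0,k*s),(6,k*s),(0,0,0),1); cv2.putText(c,str(v0+k),(8,k*s+4),0,.35,(0,0,0),1) if k%20==0 else 0
    return c
def pair(f,a,b,o):
    im=cv2.imread(f); A=crop(im,*a);B=crop(im,*b); H=max(A.shape[0],B.shape[0])
    C=np.zeros((H,A.shape[1]+B.shape[1],3),np.uint8); C[:A.shape[0],:A.shape[1]]=A; C[:B.shape[0],A.shape[1]:]=B; cv2.imwrite(o,C)
pair('pics/top0.png',(205,110,115,130,4),(100,200,55,60,6),'pics/tc.png')
pair('pics/scene0.png',(220,165,110,135,4),(380,150,50,65,7),'pics/sc.png')
```

```text
(no output)
```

View pics/tc.png

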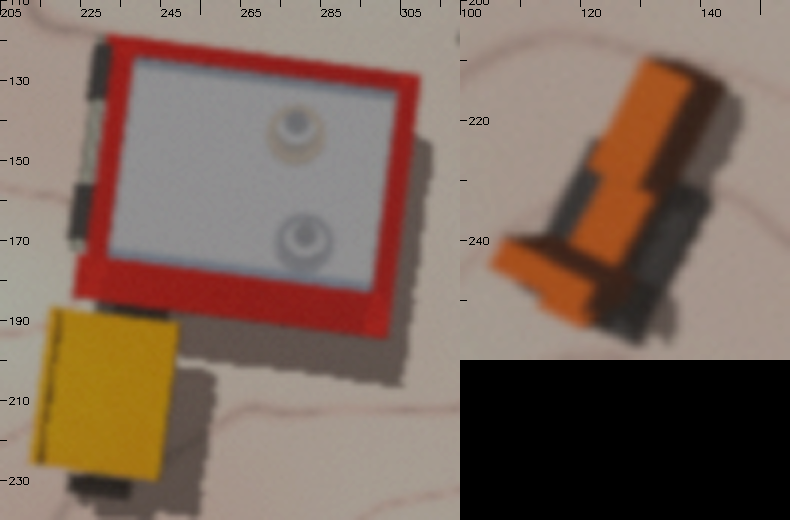

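View pics/sc.png

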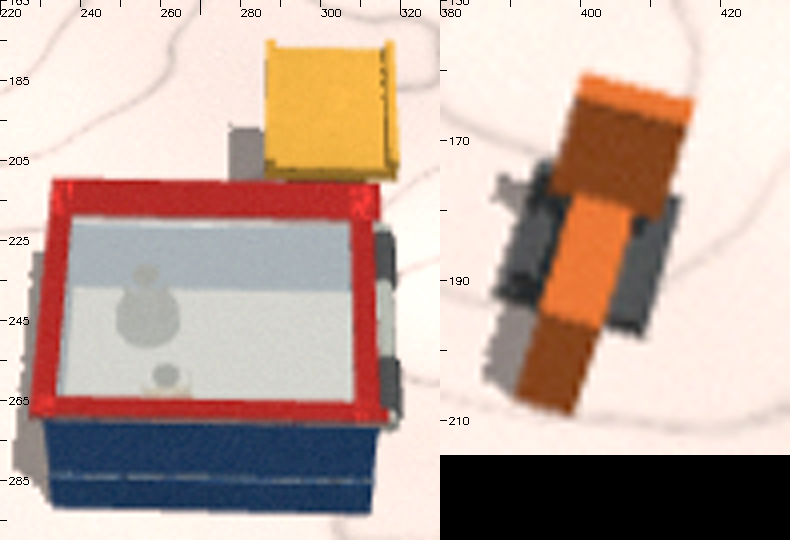

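```bash
cat > fit.py <<'E'
from h import *
from scipy.optimize import least_squares
def T(p,q): 
    c,s=np.cos(p[2]),np.sin(p[2]); q=np.array(q,float); return np.array([p[0]+c*q[0]-s*q[1],p[1]+s*q[0]+c*q[1],q[2]])
def fit(p0,obs,extra=None):
    def r(p):
        out=[]
        for n,q,uv in obs:
            q=np.array(q,float)
            if len(p)>3: q=q+[0,0,p[3]]
            out+=list(np.array(proj(n,T(p,q)))-np.array(uv)+.4)
        return out
    s=least_squares(r,p0,loss='soft_l1'); return s.x,np.round(r(s.x),1)
E
python3 - <<'E'
from fit import *
z=.105
t,s='top','scene'
b,r=fit([.6,0,0],[(t,(.07,.1,z),(231.75,118.75)),(t,(.07,-.1,z),(310,128.75)),(t,(-.1,-.1,z),(302,194.75)),(t,(-.1,.1,z),(223.75,184.25)),
(s,(-.1,-.1,z),(233,209.5)),(s,(-.1,.1,z),(315,210.75)),(s,(.07,.1,z),(317,270.75)),(s,(.07,-.1,z),(227.5,269.25))])
print('bin',b.round(4),r)
g=[(-.108,.111),(-.108,.029),(-.208,.029),(-.208,.111)]
P=[(217.5,186.75),(249.5,190.75),(244.5,230.25),(212.5,225.5)]
S=[(319.25,210),(286.25,209.5),(286.5,175),(319,175)]
h,r=fit([*b,.0],[(n,(*q,.128),uv) for n,L in((t,P),(s,S)) for q,uv in zip(g,L)])
print('shelf fit',h.round(4),r)
pr,r=fit([.45,.3,-.5],[(t,(.062,.012,.055),(131.7,209.5)),(t,(.062,-.012,.055),(138.8,213.7)),(t,(.008,-.012,.055),(130,231.3)),(t,(.008,.012,.055),(121,227.8)),
(t,(-.031,.0225,.078),(107.8,239.4)),(t,(-.031,-.0225,.078),(123,246.6)),(t,(-.045,-.0225,.078),(120.8,254.5)),(t,(-.045,.0225,.078),(105,244)),
(s,(-.045,-.0225,.078),(400.4,160.3)),(s,(-.045,.0225,.078),(416.1,164)),(s,(-.031,.0225,.078),(415.7,167.9)),(s,(-.031,-.0225,.078),(399,163.6)),
(s,(.062,-.012,.055),(394.3,195)),(s,(.062,.012,.055),(403.3,196.9))])
print('prop',pr.round(4),r)
for nm,a,c in(('brass',(279.25,140.5),(261,258.75)),('steel',(281.25,168.75),(256.75,232.5))):
    print(nm,atz(t,*a,.09),atz(s,*c,.09))
print('tray',np.mean([atz(t,u,v,.022) for u,v in((343,162),(385,153.5),(394,197),(351,207))],0))
print('overhang',T(b,(-.085,-.06,.1)),'shelf',T(b,(-.158,.07,.12)), 'plate',T(pr,(-.038,0,.06)))
for u,v,zz in((104,118,.15),(95,170,.07)): print(atz(t,u,v,zz))
E
```

```text
bin [ 0.6492 -0.0317 -0.1518] [ 0.7  0.2  0.2  0.1 -0.2  0.1 -0.1  0.6  0.4  0.7 -0.4  0.8  0.1  0.
  0.5 -0. ]
shelf fit [ 0.6502 -0.0307 -0.1589 -0.0149] [ 0.4 -0.3  0.7  0.   0.2 -0.1 -0.1  0.3  0.7 -2.5  0.3 -2.7  0.5  1.8
 -0.3  2.4]
prop [ 0.4497  0.3534 -0.4933] [-0.8  0.2  0.2  0.1 -0.5  0.7  0.5  0.1 -0.1  0.3  0.2  1.  -0.1 -2.1
  0.2  0.5 -0.2  0.5  0.4  1.  -0.2  0.5  0.1  0.6 -0.1 -0.2 -0.1  0.4]
brass [ 0.6771 -0.0628  0.09  ] [ 0.6768 -0.0627  0.09  ]
steel [ 0.6038 -0.0661  0.09  ] [ 0.6007 -0.0642  0.09  ]
tray [ 0.575875 -0.304575  0.022   ]
overhang [ 0.55612356 -0.07815011  0.1       ] shelf [0.5036236  0.06139471 0.12      ] plate [0.41620899 0.37141311 0.06      ]
[0.7314 0.3652 0.15  ]
[0.6146 0.4212 0.07  ]
```

The top crop shows the brass part with its tan flange at (279,141) and the steel part at (281,169). The prop's nose points up and to the right. I'm swinging to the prop now, with the fingers partly open.

Call:
move_arm(targets=[[[3.2, -2.56, 0, 0, 0, 0], [3.2, -2.56, 0, 0, 0, 0], [3.2, -2.56, 0, 0, 0, 0], [3.2, -2.56, 0, 0, 0, 0], [3.2, -2.56, 0, 0, 0, 0], [3.2, -2.56, 0, 0, 0, 0], [3.2, -2.56, 0, 0, 0, 0], [3.2, -2.56, 0, 0, 0, 0]]], hand=-0.06, force=60)

```text
time_s: 0.77
eef_pos: [0.3873, -0.3683, 0.4046]
orientation: [[0.953, 0.304, -0.0], [0.304, -0.953, 0.0], [-0.0, -0.0, -1.0]]
force: [0.1, 0.2, 1.0]
opening: 0.0403
gripper_force: 0.0
```

Call:
move_arm(targets=[[[3.2, -2.56, 0, 0, 0, 0], [3.2, -2.56, 0, 0, 0, 0], [3.2, -2.56, 0, 0, 0, 0], [3.2, -2.56, 0, 0, 0, 0], [3.2, -2.56, 0, 0, 0, 0], [1.14, -3.57, 0, 0, 0, 0], [1.14, -3.57, 0, 0, 0, 0], [1.14, -3.57, 0, 0, 0, 0]]])

```text
time_s: 1.43
eef_pos: [0.5002, -0.0854, 0.4043]
orientation: [[0.953, 0.304, -0.001], [0.304, -0.953, 0.0], [-0.001, -0.0, -1.0]]
force: [1.4, -0.1, -0.3]
opening: 0.04
gripper_force: 0.0
```

Call:
move_arm(targets=[[[1.14, -3.57, 0, 0, 0, 0], [1.14, -3.57, 0, 0, 0, 0], [1.14, -3.57, 0, 0, 0, 0], [1.14, -3.57, 0, 0, 0, 0], [1.14, -3.57, 0, 0, 0, 0], [0.03, -4.06, 0, 0, 0, 0], [0.03, -4.06, 0, 0, 0, 0], [0.03, -4.06, 0, 0, 0, 0]]])

```text
time_s: 2.1
eef_pos: [0.4633, 0.2182, 0.4045]
orientation: [[0.953, 0.304, -0.0], [0.304, -0.953, -0.0], [-0.0, 0.0, -1.0]]
force: [1.0, 0.4, -0.8]
opening: 0.0404
gripper_force: 0.0
```

Call:
move_arm(targets=[[[0.03, -4.06, 0, 0, 0, 0], [0.03, -4.06, 0, 0, 0, 0], [0.03, -4.06, 0, 0, 0, 0], [0.03, -4.06, 0, 0, 0, 0], [0, 0, 0, 0, 0, -0.11], [0, 0, 0, 0, 0, -0.11], [0, 0, 0, 0, 0, -0.11], [0, 0, 0, 0, 0, -0.11]]])

```text
time_s: 2.77
eef_pos: [0.4158, 0.372, 0.4042]
orientation: [[0.728, 0.685, -0.001], [0.685, -0.728, -0.001], [-0.001, -0.0, -1.0]]
force: [0.0, 0.5, 1.3]
opening: 0.0405
gripper_force: 0.0
```

Call:
move_arm(targets=[[[0, 0, 1, 0, 0, -0.11], [0, 0, 1, 0, 0, -0.11], [0, 0, 1, 0, 0, -0.11], [0, 0, 1, 0, 0, 0], [0, 0, 1, 0, 0, 0], [0, 0, 1, 0, 0, 0], [0, 0, 1, 0, 0, 0], [0, 0, 0, 0, 0, 0]]])

```text
time_s: 3.43
eef_pos: [0.4159, 0.3714, 0.3322]
orientation: [[0.474, 0.881, -0.002], [0.881, -0.474, -0.002], [-0.003, -0.001, -1.0]]
force: [-0.3, 0.3, -1.1]
opening: 0.0399
gripper_force: 0.0
```

Call:
move_arm(targets=[[[0, 0, 2, 0, 0, 0], [0, 0, 2, 0, 0, 0], [0, 0, 2, 0, 0, 0], [0, 0, 2, 0, 0, 0], [0, 0, 1.4, 0, 0, 0], [0, 0, 1, 0, 0, 0], [0, 0, 1, 0, 0, 0], [0, 0, 1, 0, 0, 0]]])

```text
time_s: 4.1
eef_pos: [0.4162, 0.3718, 0.2106]
orientation: [[0.473, 0.881, 0.001], [0.881, -0.473, 0.001], [0.001, 0.0, -1.0]]
force: [-0.8, 0.2, -0.8]
opening: 0.04
gripper_force: 0.0
```

Call:
move_arm(targets=[[[0, 0, 0, 0, 0, 0], [0, 0, 0, 0, 0, 0], [0, 0, 0, 0, 0, 0], [0, 0, 0, 0, 0, 0], [0, 0, 0, 0, 0, 0], [0, 0, 0, 0, 0, 0], [0, 0, 0, 0, 0, 0], [0, 0, 0, 0, 0, 0]]], hand=-1)

```text
time_s: 4.77
eef_pos: [0.416, 0.3717, 0.211]
orientation: [[0.472, 0.881, 0.0], [0.881, -0.472, 0.0], [0.0, 0.0, -1.0]]
force: [-2.6, 0.4, 0.3]
opening: 0.0133
gripper_force: 60.0
```

Run:
```python
from fit import *
st(); snap('top','pics/t2.png'); im=snap('scene','pics/s2.png')
a=cv2.imread('pics/s2.png')[130:230,350:460]; b=cv2.imread('pics/t2.png')[180:280,80:190]
cv2.imwrite('pics/c2.png',np.hstack([cv2.resize(x,None,fx=3.6,fy=3.6,interpolation=2) for x in(a,b)]))
t,s='top','scene'
g=[(-.108,.111),(-.108,.029),(-.208,.029),(-.208,.111)]
P=[(217.5,186.75),(249.5,190.75),(244.5,230.25),(212.5,225.5)]
S=[(319.25,206.3),(286.25,205.8),(286.5,175),(319,175)]
h,r=fit([.6492,-.0317,-.1518,.0],[(n,(*q,.128),uv) for n,L in((t,P),(s,S)) for q,uv in zip(g,L)])
print('shelf fit',h.round(4),r)
```

```text
4.7667 [0.416  0.3717 0.211 ] [[0.472, 0.881, 0.0], [0.881, -0.472, 0.0], [0.0, 0.0, -1.0]] [ 0.683 -0.016  1.902  0.     1.255  1.175] [-2.6  0.4  0.3] 0.013322655924751289 59.9845165014267
shelf fit [ 0.6501 -0.0309 -0.1573 -0.0091] [ 0.2 -0.4  0.7 -0.1  0.3  0.1 -0.3  0.5  0.7 -0.4  0.2 -0.5  0.3  0.2
 -0.3  0.8]
```

View pics/c2.png

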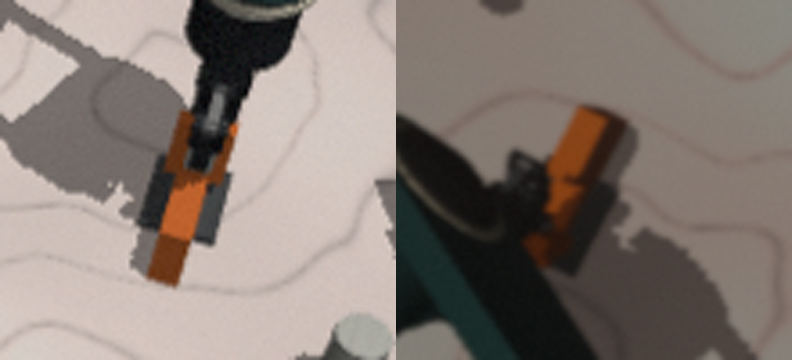

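The prop is held squarely by its plate with an opening of 13 mm. The camera fit puts the shelf about 9 mm below nominal. Now I'm lifting it, going over the shelf and around to the overhang.

Call:
move_arm(targets=[[[0, 0, -1.5, 0, 0, 0], [0, 0, -3, 0, 0, 0], [0, 0, -3, 0, 0, -0.0845], [0, 0, -3, 0, 0, -0.0845], [0, 0, -3, 0, 0, -0.0845], [0, 0, -3, 0, 0, -0.0845], [0, 0, -0.5, 0, 0, 0], [0, 0, 0, 0, 0, 0]]], force=100)

```text
time_s: 5.53
eef_pos: [0.4161, 0.3716, 0.3822]
orientation: [[0.155, 0.988, 0.002], [0.988, -0.155, 0.002], [0.002, 0.002, -1.0]]
force: [0.2, -0.6, -5.0]
opening: 0.0131
gripper_force: 98.1
```

Call:
move_arm(targets=[[[-2, 0.28, 0, 0, 0, 0], [-3.5, 0.49, 0, 0, 0, 0], [-3.5, 0.49, 0, 0, 0, 0], [-3.5, 0.49, 0, 0, 0, 0], [-3.5, 0.49, 0, 0, 0, 0], [-3.5, 0.49, 0, 0, 0, 0], [-3.5, 0.49, 0, 0, 0, 0], [-3.5, 0.49, 0, 0, 0, 0]]])

```text
time_s: 6.2
eef_pos: [0.4115, 0.1025, 0.3781]
orientation: [[0.156, 0.988, -0.003], [0.988, -0.156, -0.001], [-0.001, -0.003, -1.0]]
force: [1.0, 0.6, -4.5]
opening: 0.0129
gripper_force: 98.2
```

Call:
move_arm(targets=[[[-3.5, 0.49, 0, 0, 0, 0], [-3.5, 0.49, 0, 0, 0, 0], [-3.5, 0.49, 0, 0, 0, 0], [-3.5, 0.49, 0, 0, 0, 0], [-1.8, 0.25, 0, 0, 0, 0], [0, 0, 0, 0, 0, 0], [0, 0, 0, 0, 0, 0], [0, 0, 0, 0, 0, 0]]])

```text
time_s: 6.87
eef_pos: [0.4097, -0.0552, 0.3791]
orientation: [[0.155, 0.988, -0.002], [0.988, -0.155, 0.001], [0.0, -0.002, -1.0]]
force: [0.1, -0.3, -4.9]
opening: 0.0132
gripper_force: 98.2
```

Call:
move_arm(targets=[[[0, 0, 2, 0, 0, 0], [0, 0, 3, 0, 0, 0], [0, 0, 3, 0, 0, 0], [0, 0, 3, 0, 0, 0], [0, 0, 2.3, 0, 0, 0], [0, 0, 1, 0, 0, 0], [0, 0, 0, 0, 0, 0], [0, 0, 0, 0, 0, 0]]])

```text
time_s: 7.53
eef_pos: [0.4099, -0.055, 0.2382]
orientation: [[0.153, 0.988, -0.0], [0.988, -0.153, 0.0], [0.0, -0.0, -1.0]]
force: [0.4, -0.5, -5.5]
opening: 0.013
gripper_force: 98.3
```

Run:
```python
from fit import *
st(); snap('top','pics/t3.png'); im=snap('scene','pics/s3.png')
a=cv2.imread('pics/s3.png')[145:305,210:340]; b=cv2.imread('pics/t3.png')[105:265,200:330]
cv2.imwrite('pics/c3.png',np.hstack([cv2.resize(x,None,fx=3,fy=3,interpolation=2) for x in(a,b)]))
```

```text
7.5333 [ 0.4099 -0.055   0.2382] [[0.153, 0.988, -0.0], [0.988, -0.153, 0.0], [0.0, -0.0, -1.0]] [-0.195 -0.397  2.174  0.     1.364 -0.042] [ 0.4 -0.5 -5.5] 0.01302177228422638 98.31763029098511
```

View pics/c3.png

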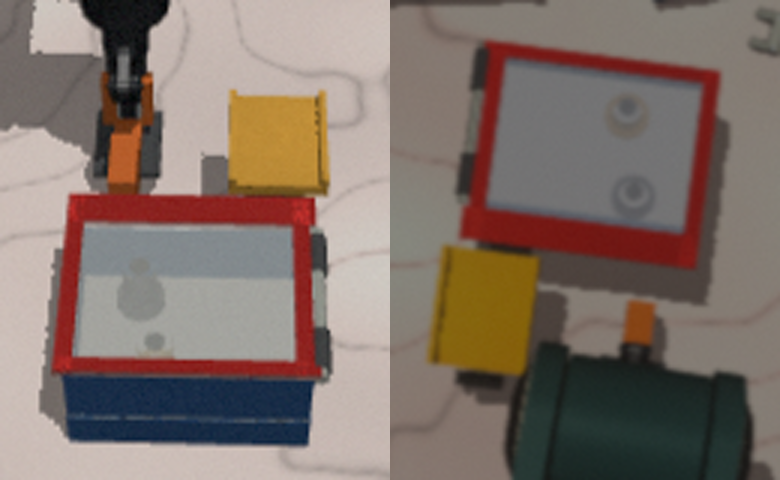

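The prop's nose sits just in front of the overhang at (283,206) in the top view, pointing at the flap's front edge. Now I'll slide it under and start lifting.

Call:
move_arm(targets=[[[0, 1.3, 0, 0, 0, 0], [0, 1.3, 0, 0, 0, 0], [0, 1.3, 0, 0, 0, 0], [0, 1.3, 0, 0, 0, 0], [0, 0, -1.8, 0, 0, 0], [0.6, 0, -2.3, 0, 0, 0], [0.6, 0, -2.3, 0, 0, 0], [0.6, 0, -2.3, 0, 0, 0]]])

```text
time_s: 8.3
eef_pos: [0.4638, -0.0454, 0.3271]
orientation: [[0.154, 0.988, 0.001], [0.988, -0.154, -0.0], [0.0, 0.001, -1.0]]
force: [0.7, -1.1, -6.4]
opening: 0.0129
gripper_force: 99.1
```

Call:
move_arm(targets=[[[1.3, 0, -1.5, 0, 0, 0], [1.3, 0, -1.5, 0, 0, 0], [1.3, 0, -1.5, 0, 0, 0], [2, 0, -0.3, 0, 0, 0], [2, 0, -0.3, 0, 0, 0], [1.6, 0, 0.7, 0, 0, 0], [1.6, 0, 0.7, 0, 0, 0], [0, 0, 0, 0, 0, 0]]])

```text
time_s: 8.97
eef_pos: [0.4809, 0.0659, 0.362]
orientation: [[0.152, 0.988, 0.001], [0.988, -0.152, 0.001], [0.001, 0.001, -1.0]]
force: [0.1, -2.0, -6.4]
opening: 0.0128
gripper_force: 99.2
```

Run:
```python
from fit import *
s=st(); b=[.6492,-.0317,-.1518]
d=s['eef_pos'][:2]-np.array(b[:2]); c,sn=np.cos(b[2]),np.sin(b[2]); print('bin xy of TCP',c*d[0]+sn*d[1],-sn*d[0]+c*d[1],'prop z',s['eef_pos'][2]-.211)
snap('top','pics/t4.png'); im=snap('scene','pics/s4.png')
a=cv2.imread('pics/s4.png')[115:275,210:340]; b=cv2.imread('pics/t4.png')[105:265,200:330]
cv2.imwrite('pics/c4.png',np.hstack([cv2.resize(x,None,fx=3,fy=3,interpolation=2) for x in(a,b)]))
```

```text
8.9667 [0.4809 0.0659 0.362 ] [[0.152, 0.988, 0.001], [0.988, -0.152, 0.001], [0.001, 0.001, -1.0]] [ 0.083 -0.294  1.893  0.     1.541  0.236] [ 0.1 -2.  -6.4] 0.012789661851748341 99.23178791999817
bin xy of TCP -0.1811281241032505 0.07098157826433545 prop z 0.151032074666706
```

View pics/c4.png

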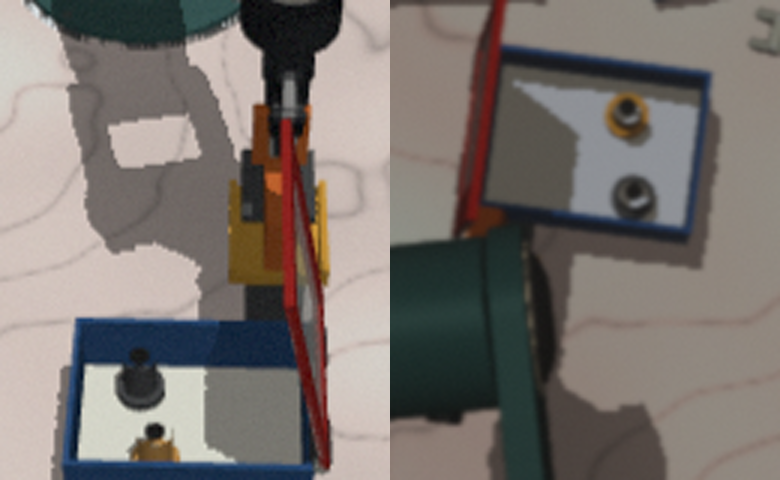

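The flap is open and resting on the nose, and the prop is over the shelf's channel. I'm lowering it slowly and watching the force.

Call:
move_arm(targets=[[[0, 0, 0.3, 0, 0, 0], [0, 0, 0.3, 0, 0, 0], [0, 0, 0.3, 0, 0, 0], [0, 0, 0.3, 0, 0, 0], [0, 0, 0.2, 0, 0, 0], [0, 0, 0.2, 0, 0, 0], [0, 0, 0.2, 0, 0, 0], [0, 0, 0, 0, 0, 0]]])

```text
time_s: 9.73
eef_pos: [0.4808, 0.064, 0.3432]
orientation: [[0.153, 0.988, -0.0], [0.988, -0.153, -0.0], [-0.0, -0.0, -1.0]]
force: [0.0, -2.1, -5.8]
opening: 0.0126
gripper_force: 99.3
```

Call:
move_arm(targets=[[[0, 0, 0.15, 0, 0, 0], [0, 0, 0.15, 0, 0, 0], [0, 0, 0.15, 0, 0, 0], [0, 0, 0.15, 0, 0, 0], [0, 0, 0.15, 0, 0, 0], [0, 0, 0, 0, 0, 0], [0, 0, 0, 0, 0, 0], [0, 0, 0, 0, 0, 0]]])

```text
time_s: 10.4
eef_pos: [0.4808, 0.064, 0.3361]
orientation: [[0.153, 0.988, -0.0], [0.988, -0.153, 0.0], [0.0, -0.0, -1.0]]
force: [0.2, -1.5, -6.3]
opening: 0.0131
gripper_force: 99.3
```

Call:
move_arm(targets=[[[0, 0, 0.15, 0, 0, 0], [0, 0, 0.15, 0, 0, 0], [0, 0, 0.15, 0, 0, 0], [0, 0, 0.15, 0, 0, 0], [0, 0, 0.1, 0, 0, 0], [0, 0, 0, 0, 0, 0], [0, 0, 0, 0, 0, 0], [0, 0, 0, 0, 0, 0]]])

```text
time_s: 11.07
eef_pos: [0.4808, 0.0641, 0.3291]
orientation: [[0.153, 0.988, -0.0], [0.988, -0.153, 0.0], [0.0, -0.0, -1.0]]
force: [1.6, -2.3, -6.3]
opening: 0.0129
gripper_force: 99.4
```

Call:
move_arm(targets=[[[0, 0, 0.1, 0, 0, 0], [0, 0, 0.1, 0, 0, 0], [0, 0, 0.1, 0, 0, 0], [0, 0, 0, 0, 0, 0], [0, 0, 0, 0, 0, 0], [0, 0, 0, 0, 0, 0], [0, 0, 0, 0, 0, 0], [0, 0, 0, 0, 0, 0]]])

```text
time_s: 11.73
eef_pos: [0.4808, 0.064, 0.3262]
orientation: [[0.153, 0.988, -0.0], [0.988, -0.153, 0.0], [0.0, -0.0, -1.0]]
force: [0.2, -3.1, -5.3]
opening: 0.0128
gripper_force: 99.5
```

Call:
move_arm(targets=[[[0, 0, 0.1, 0, 0, 0], [0, 0, 0.1, 0, 0, 0], [0, 0, 0, 0, 0, 0], [0, 0, 0, 0, 0, 0], [0, 0, 0, 0, 0, 0], [0, 0, 0, 0, 0, 0], [0, 0, 0, 0, 0, 0], [0, 0, 0, 0, 0, 0]]])

```text
time_s: 12.4
eef_pos: [0.4808, 0.064, 0.3242]
orientation: [[0.153, 0.988, -0.0], [0.988, -0.153, 0.0], [-0.0, -0.0, -1.0]]
force: [0.3, -3.4, -6.6]
opening: 0.013
gripper_force: 99.5
```

Call:
move_arm(targets=[[[0, 0, 0.1, 0, 0, 0], [0, 0, 0.05, 0, 0, 0], [0, 0, 0, 0, 0, 0], [0, 0, 0, 0, 0, 0], [0, 0, 0, 0, 0, 0], [0, 0, 0, 0, 0, 0], [0, 0, 0, 0, 0, 0], [0, 0, 0, 0, 0, 0]]])

```text
time_s: 13.07
eef_pos: [0.4808, 0.064, 0.3227]
orientation: [[0.153, 0.988, -0.0], [0.988, -0.153, 0.0], [0.0, -0.0, -1.0]]
force: [0.4, -3.1, -5.3]
opening: 0.0127
gripper_force: 99.6
```

Call:
move_arm(targets=[[[0, 0, 0.1, 0, 0, 0], [0, 0, 0.05, 0, 0, 0], [0, 0, 0, 0, 0, 0], [0, 0, 0, 0, 0, 0], [0, 0, 0, 0, 0, 0], [0, 0, 0, 0, 0, 0], [0, 0, 0, 0, 0, 0], [0, 0, 0, 0, 0, 0]]])

```text
time_s: 13.73
eef_pos: [0.4808, 0.064, 0.3221]
orientation: [[0.153, 0.988, 0.001], [0.988, -0.153, 0.0], [0.0, 0.001, -1.0]]
force: [-5.5, -3.9, 4.2]
opening: 0.0127
gripper_force: 100.7
```

Contact felt: the force rose by about 10 N with the prop's underside at z ≈ 0.111, so it is standing in the channel. Releasing.

Call:
move_arm(targets=[[[0, 0, 0, 0, 0, 0], [0, 0, 0, 0, 0, 0], [0, 0, 0, 0, 0, 0], [0, 0, 0, 0, 0, 0], [0, 0, 0, 0, 0, 0], [0, 0, 0, 0, 0, 0], [0, 0, 0, 0, 0, 0], [0, 0, 0, 0, 0, 0]]], hand=-0.06)

```text
time_s: 14.4
eef_pos: [0.4808, 0.064, 0.3212]
orientation: [[0.153, 0.988, 0.0], [0.988, -0.153, 0.0], [0.0, -0.0, -1.0]]
force: [-0.4, -0.1, 0.0]
opening: 0.0405
gripper_force: 0.0
```

Call:
move_arm(targets=[[[0, 0, -0.5, 0, 0, 0], [0, 0, -1, 0, 0, 0], [0, 0, -1.5, 0, 0, 0], [0, 0, -2, 0, 0, 0], [0, 0, -2, 0, 0, 0], [0, 0, -3, 0, 0, 0], [0, 0, -3, 0, 0, 0], [0, 0, -3, 0, 0, 0]]])

```text
time_s: 15.07
eef_pos: [0.4804, 0.064, 0.4837]
orientation: [[0.153, 0.988, 0.001], [0.988, -0.153, 0.0], [0.0, 0.001, -1.0]]
force: [1.3, -0.5, 0.8]
opening: 0.0402
gripper_force: 0.0
```

Run:
```python
from fit import *
s=st()
snap('top','pics/t5.png'); im=snap('scene','pics/s5.png')
a=cv2.imread('pics/s5.png')[115:275,210:340]; b=cv2.imread('pics/t5.png')[105:265,200:330]
cv2.imwrite('pics/c5.png',np.hstack([cv2.resize(x,None,fx=3,fy=3,interpolation=2) for x in(a,b)]))
```

```text
15.0667 [0.4804 0.064  0.4837] [[0.153, 0.988, 0.001], [0.988, -0.153, 0.0], [0.0, 0.001, -1.0]] [ 0.08  -0.312  1.713  0.     1.74   0.234] [ 1.3 -0.5  0.8] 0.04021101260474376 0.0
```

View pics/c5.png

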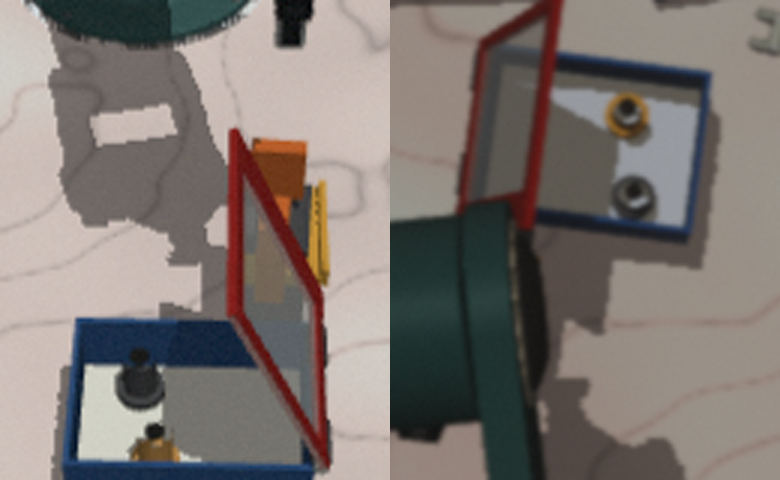

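Run:
```python
from fit import *
b=[.6492,-.0317,-.1518]
for ph in(1.0,1.1,1.15,1.2,1.25,1.3):
    q=[T(b,(x,.1-.2*np.cos(ph),.1+.2*np.sin(ph))) for x in(-.1,.07)]
    print(ph,[np.round(proj('scene',p),1).tolist() for p in q],[np.round(proj('top',p),1).tolist() for p in q])
for y in(.058,.064,.07):
  p=[b[0],b[1],b[2]]
  print('plate top +x corners, prop y',y,[np.round(proj('scene',T(b,(-.143+dx,y+dy,.111+.078))),1).tolist() for dx in(-.045,-.031) for dy in(-.0225,.0225)])
im=cv2.imread('pics/s5.png'); c=im[150:235,275:325]
cv2.imwrite('pics/c6.png',cv2.resize(c,None,fx=7,fy=7,interpolation=2))
```

```text
1.0 [[270.0, 164.1], [267.9, 225.9]] [[264.0, 184.4], [274.0, 107.1]]
1.1 [[277.9, 161.1], [276.7, 223.0]] [[255.9, 183.0], [266.0, 104.9]]
1.15 [[282.0, 159.8], [281.3, 221.8]] [[251.6, 182.2], [261.8, 103.8]]
1.2 [[286.3, 158.6], [286.0, 220.7]] [[247.2, 181.5], [257.5, 102.7]]
1.25 [[290.7, 157.5], [290.9, 219.7]] [[242.7, 180.8], [253.1, 101.8]]
1.3 [[295.1, 156.6], [295.9, 218.9]] [[238.1, 180.1], [248.5, 100.8]]
plate top +x corners, prop y 0.058 [[288.8, 161.1], [307.3, 161.3], [288.8, 165.2], [307.4, 165.5]]
plate top +x corners, prop y 0.064 [[291.3, 161.1], [309.7, 161.4], [291.3, 165.2], [309.9, 165.5]]
plate top +x corners, prop y 0.07 [[293.7, 161.1], [312.2, 161.4], [293.8, 165.3], [312.4, 165.5]]
```

View pics/c6.png

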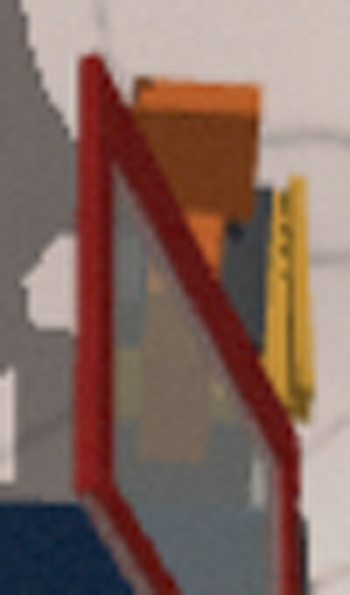

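The flap sits at about 1.21 rad on the nose and the prop stands upright. The wrist drum may come close to the flap's edge above the bin, so I'll estimate its size from the saved pictures.

Run:
```python
from fit import *
from scipy.optimize import least_squares
s=cv2.cvtColor(cv2.imread('pics/s5.png'),4); t=cv2.cvtColor(cv2.imread('pics/t5.png'),4)
def dark(c): c=c.astype(int); return (c.max()<110)&(c[1]>=c[0])
for u in(235,245,255,265): print('scene',u,[s[v,u].tolist() for v in range(118,140,3)])
for u in(205,215,222): print('top',u,[t[v,u].tolist() for v in range(176,196,3)])
J=np.array([[.116,1.442],[-.016,1.902],[-.397,2.174],[-.294,1.893],[-.312,1.713]])
P=np.array([[np.hypot(.205,.643),.404],[np.hypot(.416,.3717),.211],[np.hypot(.4099,.055),.2382],[np.hypot(.4809,.0659),.362],[np.hypot(.4804,.064),.4837]])
f=lambda p:np.r_[p[0]+p[1]*np.sin(J[:,0])+p[2]*np.sin(J.sum(1))-P[:,0],p[3]+p[1]*np.cos(J[:,0])+p[2]*np.cos(J.sum(1))-P[:,1]]
r=least_squares(f,[0,.5,.5,.2]); print(r.x,abs(r.fun).max())
```

```text
scene 235 [[29, 47, 45], [27, 44, 43], [25, 41, 40], [53, 51, 50], [107, 101, 97], [113, 104, 100], [112, 107, 102], [105, 97, 95]]
scene 245 [[24, 42, 42], [27, 44, 42], [29, 47, 44], [27, 42, 41], [110, 104, 99], [115, 106, 103], [117, 108, 105], [116, 107, 104]]
scene 255 [[26, 42, 42], [25, 42, 41], [28, 43, 44], [25, 44, 42], [60, 59, 58], [115, 107, 103], [117, 107, 105], [114, 107, 104]]
scene 265 [[30, 47, 46], [29, 45, 45], [29, 44, 44], [25, 40, 38], [73, 67, 66], [104, 98, 93], [110, 103, 99], [111, 101, 100]]
top 205 [[148, 146, 139], [35, 44, 42], [31, 43, 40], [32, 46, 44], [32, 48, 44], [31, 49, 45], [32, 51, 48]]
top 215 [[128, 127, 118], [28, 40, 37], [31, 44, 41], [31, 46, 44], [30, 48, 45], [32, 49, 46], [32, 52, 48]]
top 222 [[57, 41, 38], [27, 35, 33], [27, 36, 34], [27, 37, 34], [27, 39, 37], [26, 38, 36], [27, 40, 38]]
[-0.0074038   0.44988595  0.62077853 -0.04944481] 0.018295126374277992
```

Run:
```python
from fit import *
from scipy.optimize import least_squares
def teal(im): im=im.astype(int); return ((im[...,1]>im[...,0]*1.25)&(im.max(-1)<130)&(im[...,2]>im[...,0]*1.2))
tcp={3:(.4099,-.055,.2382,-.195),4:(.4809,.0659,.362,.083),5:(.4804,.064,.4837,.080)}
for k,(x,y,z,q1) in tcp.items():
    s=teal(cv2.cvtColor(cv2.imread(f'pics/s{k}.png'),4)); t=teal(cv2.cvtColor(cv2.imread(f'pics/t{k}.png'),4))
    us,vs=proj('scene',(x,y,z)); ut,vt=proj('top',(x,y,z+.1)); print(k,'scene tcp',round(us),round(vs),'top tcp',round(ut),round(vt))
    for du in(-30,-15,0,15,30):
        u=int(us)+du; col=np.where(s[:int(max(vs,1))+30,u])[0] if 0<=u<560 else []
        u2=int(ut)+du; c2=np.where(t[:,u2])[0]
        print('  ',du,'scene teal v',(col.min(),col.max()) if len(col) else None,'top teal v',(c2.min(),c2.max()) if len(c2) else None)
    row=np.where(t[int(vt)])[0]; print('  top row',row.min() if len(row) else None,row.max() if len(row) else None)
```

```text
3 scene tcp 250 133 top tcp 280 251
   -30 scene teal v (np.int64(52), np.int64(115)) top teal v (np.int64(0), np.int64(419))
   -15 scene teal v (np.int64(0), np.int64(131)) top teal v (np.int64(0), np.int64(419))
   0 scene teal v (np.int64(0), np.int64(159)) top teal v (np.int64(0), np.int64(419))
   15 scene teal v (np.int64(0), np.int64(141)) top teal v (np.int64(0), np.int64(418))
   30 scene teal v (np.int64(0), np.int64(123)) top teal v (np.int64(0), np.int64(292))
  top row 244 316
4 scene tcp 307 107 top tcp 210 216
   -30 scene teal v (np.int64(0), np.int64(125)) top teal v (np.int64(0), np.int64(419))
   -15 scene teal v (np.int64(0), np.int64(104)) top teal v (np.int64(0), np.int64(419))
   0 scene teal v (np.int64(0), np.int64(130)) top teal v (np.int64(0), np.int64(419))
   15 scene teal v (np.int64(0), np.int64(121)) top teal v (np.int64(0), np.int64(419))
   30 scene teal v (np.int64(17), np.int64(83)) top teal v (np.int64(0), np.int64(419))
  top row 159 488
5 scene tcp 310 58 top tcp 198 215
   -30 scene teal v (np.int64(29), np.int64(87)) top teal v (np.int64(0), np.int64(419))
   -15 scene teal v (np.int64(0), np.int64(83)) top teal v (np.int64(0), np.int64(419))
   0 scene teal v (np.int64(0), np.int64(67)) top teal v (np.int64(0), np.int64(419))
   15 scene teal v (np.int64(0), np.int64(84)) top teal v (np.int64(0), np.int64(419))
   30 scene teal v (np.int64(0), np.int64(23)) top teal v (np.int64(0), np.int64(419))
  top row 136 488
```

```bash
cat > clr.py <<'E'
from fit import *
b=np.array([.6492,-.0317,-.1518]); Rb=np.array([[np.cos(b[2]),-np.sin(b[2]),0],[np.sin(b[2]),np.cos(b[2]),0],[0,0,1]])
g=np.array([.0323,-.0265,.075]); PH=1.21
def tool(al,th):  # bin frame: closing axis y, lean th toward perpendicular with -y component
    c=np.array([np.cos(al),np.sin(al),0]); p=np.array([-c[1],c[0],0]); p=p if p[1]<0 else -p
    zt=-(np.cos(th)*np.array([0,0,1])+np.sin(th)*p); return np.column_stack([np.cross(c,zt),c,zt])
if __name__=='__main__':
  for al,th in((np.pi/2,0),(-.8,.25),(-.8,.35),(-.8,.45),(-.8,.55),(.8,.35),(-.7,.4)):
    R=tool(al,th); out=[]
    for d6 in(.09,.12):
      zt=R[:,2]; tcp=g-.155*zt; w=tcp-d6*zt; W=Rb@w+[*b[:2],0]; q1=np.arctan2(W[1],W[0])
      f=Rb.T@np.array([np.cos(q1)*np.sin(1.75),np.sin(q1)*np.sin(1.75),np.cos(1.75)])
      a=np.cross(f,zt); a/=np.linalg.norm(a)
      # flap points
      r=np.linspace(0,.205,42); X=np.linspace(-.1,.07,18); rr,xx=np.meshgrid(r,X)
      F=np.stack([xx,.1-rr*np.cos(PH),.1+rr*np.sin(PH)],-1).reshape(-1,3)-w
      t=F@a; rad=np.linalg.norm(F-t[:,None]*a,axis=1)
      dist=np.hypot(np.maximum(abs(t)-.073,0),np.maximum(rad-.05,0)); out.append(round(dist.min()*1000))
    print(al,th,'clearance mm',out,'tcp bin',tcp.round(3))
E
python3 clr.py
```

```text
1.5707963267948966 0 clearance mm [0, 8] tcp bin [ 0.032 -0.026  0.23 ]
-0.8 0.25 clearance mm [17, 25] tcp bin [ 0.005 -0.053  0.225]
-0.8 0.35 clearance mm [30, 38] tcp bin [-0.006 -0.064  0.221]
-0.8 0.45 clearance mm [44, 52] tcp bin [-0.016 -0.073  0.215]
-0.8 0.55 clearance mm [57, 67] tcp bin [-0.026 -0.083  0.207]
0.8 0.35 clearance mm [32, 42] tcp bin [ 0.07  -0.064  0.221]
-0.7 0.4 clearance mm [42, 52] tcp bin [-0.007 -0.073  0.218]
```

Going in tool-down would bring the wrist too close to the flap. I'll grip the neck diagonally with the tool leaned about 0.35 rad away from the flap instead.

Call:
move_arm(targets=[[[-4, 0, 0, 0, 0, 0], [-4, 0, 0, 0, 0, 0], [-4, 0, 0, 0, 0, 0], [-4, 0, 0, 0, 0, 0], [0, 3.6, 0, 0, 0, 0], [0, 3.6, 0, 0, 0, 0], [0, 3.6, 0, 0, 0, 0], [0, 3.6, 0, 0, 0, 0]]], hand=-0.1, force=40)

```text
time_s: 15.83
eef_pos: [0.5998, -0.1169, 0.4816]
orientation: [[0.154, 0.988, 0.001], [0.988, -0.154, -0.0], [0.0, 0.001, -1.0]]
force: [0.0, -0.2, 1.3]
opening: 0.0382
gripper_force: 0.0
```

Call:
move_arm(targets=[[[0, 0, 0, 0, 0, 0.1], [0, 0, 0, 0, 0, 0.1], [0, 0, 0, 0, 0, 0.1], [0, 0, 0, 0, 0, 0.1], [0, 0, 0, 0, 0, 0.1], [0, 0, 0, 0, 0, 0.1], [0, 0, 0, 0, 0, 0.1], [0, 0, 0, 0, 0, 0.1]]])

```text
time_s: 16.5
eef_pos: [0.5985, -0.1161, 0.4815]
orientation: [[0.819, 0.574, 0.0], [0.574, -0.819, 0.0], [0.0, -0.0, -1.0]]
force: [0.2, -0.5, -0.1]
opening: 0.0385
gripper_force: 0.0
```

Call:
move_arm(targets=[[[0, 0, 0, 0, 0.09, 0], [0, 0, 0, 0, 0.09, 0], [0, 0, 0, 0, 0.09, 0], [0, 0, 0, 0, 0.08, 0], [0, 0, 2, 0, 0, 0], [0, 0, 2, 0, 0, 0], [0, 0, 2, 0, 0, 0], [0, 0, 0, 0, 0, 0]]])

```text
time_s: 17.17
eef_pos: [0.6156, -0.1038, 0.421]
orientation: [[0.768, 0.579, 0.275], [0.543, -0.815, 0.2], [0.34, -0.004, -0.94]]
force: [-0.7, 0.5, -1.5]
opening: 0.0385
gripper_force: 0.0
```

```bash
cat > dl.py <<'E'
import sys
from clr import *
s=st(); R=np.array(s['orientation']); G=Rb@np.array([g[0],g[1],float(sys.argv[1])])+[*b[:2],0]
grasp=np.array(s['eef_pos'])+.155*R[:,2]
print('grasp pt bin',(Rb.T@(grasp-[*b[:2],0])).round(4),'delta tool cm',(R.T@(G-grasp)*100).round(2),'y-axis',R[:,1].round(3))
E
python3 dl.py .075
```

```text
17.1667 [ 0.6156 -0.1038  0.421 ] [[0.768, 0.579, 0.275], [0.543, -0.815, 0.2], [0.34, -0.004, -0.94]] [-0.257 -0.055  1.602  0.271  1.377  0.674] [-0.7  0.5 -1.5] 0.03845729723439671 0.0
grasp pt bin [ 0.0152 -0.0394  0.2752] delta tool cm [-4.81  0.34 19.55] y-axis [ 0.579 -0.815 -0.004]
```

Call:
move_arm(targets=[[[-1.6, 0.05, 2.5, 0, 0, 0], [-1.6, 0.05, 2.5, 0, 0, 0], [-1.6, 0.05, 2.5, 0, 0, 0], [0, 0, 2, 0, 0, 0], [0, 0, 2, 0, 0, 0], [0, 0, 2, 0, 0, 0], [0, 0, 1, 0, 0, 0], [0, 0, 0, 0, 0, 0]]])

```text
time_s: 17.83
eef_pos: [0.6201, -0.1026, 0.2708]
orientation: [[0.767, 0.579, 0.277], [0.544, -0.815, 0.199], [0.341, -0.002, -0.94]]
force: [0.2, 0.2, 0.5]
opening: 0.0382
gripper_force: 0.0
```

```bash
python3 dl.py .075
python3 - <<'E'
from h import *
snap('top','pics/t7.png'); snap('scene','pics/s7.png')
a=cv2.imread('pics/s7.png')[145:305,210:340]; b=cv2.imread('pics/t7.png')[105:265,200:330]
cv2.imwrite('pics/c7.png',np.hstack([cv2.resize(x,None,fx=3,fy=3,interpolation=2) for x in(a,b)]))
E
```

```text
17.8333 [ 0.6201 -0.1026  0.2708] [[0.767, 0.579, 0.277], [0.544, -0.815, 0.199], [0.341, -0.002, -0.94]] [-0.253  0.03   1.764  0.293  1.136  0.605] [0.2 0.2 0.5] 0.038213897524497435 0.0
grasp pt bin [ 0.0197 -0.0374  0.1252] delta tool cm [-0.15  0.1   5.28] y-axis [ 0.579 -0.815 -0.002]
```

View pics/c7.png

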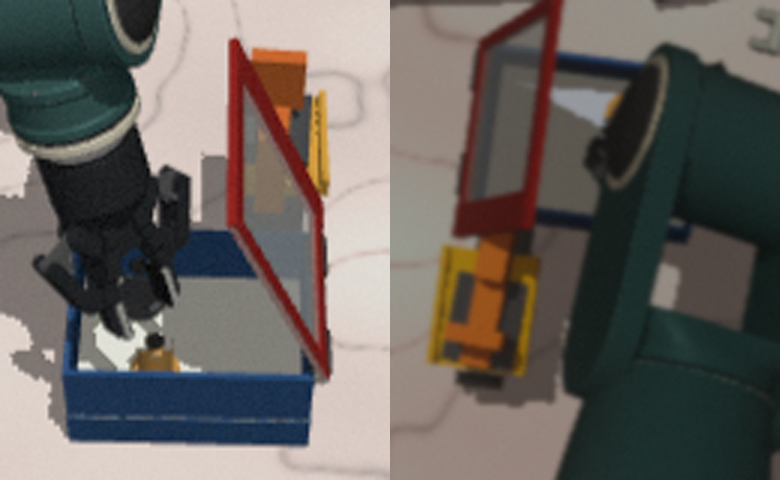

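The prop and the propped flap are steady. The gripper is above the brass part and clear of the flap. Descending.

Call:
move_arm(targets=[[[-0.1, 0, 0.5, 0, 0, 0], [0, 0, 0.5, 0, 0, 0], [0, 0, 0.5, 0, 0, 0], [0, 0, 0.5, 0, 0, 0], [0, 0, 0.5, 0, 0, 0], [0, 0, 0.4, 0, 0, 0], [0, 0, 0.2, 0, 0, 0], [0, 0, 0, 0, 0, 0]]])

```text
time_s: 18.6
eef_pos: [0.628, -0.0971, 0.242]
orientation: [[0.767, 0.579, 0.279], [0.543, -0.816, 0.199], [0.342, -0.001, -0.94]]
force: [0.9, 1.0, -0.1]
opening: 0.038
gripper_force: 0.0
```

Call:
move_arm(targets=[[[0, 0, 0.4, 0, 0, 0], [0, 0, 0.4, 0, 0, 0], [0, 0, 0.3, 0, 0, 0], [0, 0, 0.3, 0, 0, 0], [0, 0, 0.3, 0, 0, 0], [0, 0, 0.2, 0, 0, 0], [0, 0, 0.1, 0, 0, 0], [0, 0, 0, 0, 0, 0]]])

```text
time_s: 19.27
eef_pos: [0.6335, -0.0932, 0.2236]
orientation: [[0.766, 0.578, 0.279], [0.543, -0.816, 0.198], [0.343, -0.0, -0.939]]
force: [1.3, 0.8, -0.3]
opening: 0.0381
gripper_force: 0.0
```

```bash
python3 dl.py .075
```

```text
19.2667 [ 0.6335 -0.0932  0.2236] [[0.766, 0.578, 0.279], [0.543, -0.816, 0.198], [0.343, -0.0, -0.939]] [-0.233  0.095  1.778  0.301  1.052  0.6  ] [ 1.3  0.8 -0.3] 0.03813515686979076 0.0
grasp pt bin [ 0.0319 -0.0262  0.078 ] delta tool cm [-0.1   0.05  0.29] y-axis [ 0.578 -0.816 -0.   ]
```

Call:
move_arm(targets=[[[0, 0, 0.2, 0, 0, 0], [0, 0, 0, 0, 0, 0], [0, 0, 0, 0, 0, 0], [0, 0, 0, 0, 0, 0], [0, 0, 0, 0, 0, 0], [0, 0, 0, 0, 0, 0], [0, 0, 0, 0, 0, 0], [0, 0, 0, 0, 0, 0]]], hand=-1, force=40)

```text
time_s: 19.93
eef_pos: [0.6342, -0.0929, 0.2225]
orientation: [[0.766, 0.578, 0.281], [0.543, -0.816, 0.198], [0.344, 0.001, -0.939]]
force: [1.3, 0.4, 5.3]
opening: 0.0268
gripper_force: 39.5
```

Call:
move_arm(targets=[[[0, 0, 0, 0, 0, 0], [0, 0, 0, 0, 0, 0], [0.1, 0, -0.3, 0, 0, 0], [0.1, 0, -0.3, 0, 0, 0], [0.1, 0, -0.3, 0, 0, 0], [0.1, 0, -0.3, 0, 0, 0], [0, 0, 0, 0, 0, 0], [0, 0, 0, 0, 0, 0]]])

```text
time_s: 20.6
eef_pos: [0.6338, -0.0931, 0.2349]
orientation: [[0.766, 0.578, 0.28], [0.543, -0.816, 0.198], [0.343, 0.0, -0.939]]
force: [0.6, -0.7, -1.3]
opening: 0.0268
gripper_force: 39.4
```

The brass part is held (opening 27 mm). Lifting it out and carrying it to the tray, keeping the lean.

Call:
move_arm(targets=[[[0.46, 0, -1.27, 0, 0, 0], [0.46, 0, -1.27, 0, 0, 0], [0.46, 0, -1.27, 0, 0, 0], [0.46, 0, -1.27, 0, 0, 0], [0.46, 0, -1.27, 0, 0, 0], [0.46, 0, -1.27, 0, 0, 0], [0.46, 0, -1.27, 0, 0, 0], [0.46, 0, -1.27, 0, 0, 0]]])

```text
time_s: 21.27
eef_pos: [0.6335, -0.0932, 0.3443]
orientation: [[0.766, 0.578, 0.28], [0.543, -0.816, 0.198], [0.343, 0.0, -0.939]]
force: [0.2, 0.4, -1.5]
opening: 0.027
gripper_force: 39.5
```

Call:
move_arm(targets=[[[-1.4, 0.9, -0.5, 0, 0, 0], [-2.6, 1.7, -0.95, 0, 0, 0], [-2.6, 1.7, -0.95, 0, 0, 0], [-2.6, 1.7, -0.95, 0, 0, 0], [-2.6, 1.7, -0.95, 0, 0, 0], [-2.6, 1.7, -0.95, 0, 0, 0], [-2.6, 1.7, -0.95, 0, 0, 0], [-2.6, 1.7, -0.95, 0, 0, 0]]])

```text
time_s: 21.93
eef_pos: [0.5365, -0.3197, 0.3436]
orientation: [[0.766, 0.578, 0.28], [0.543, -0.816, 0.198], [0.343, 0.0, -0.939]]
force: [0.7, 0.2, -2.4]
opening: 0.027
gripper_force: 39.5
```

Run:
```python
from h import *
s=st(); R=np.array(s['orientation']); gp=np.array(s['eef_pos'])+.155*R[:,2]
print('grasp',gp.round(4),'xy to tray, tool cm',(R.T@(np.array([.5759-gp[0],-.3046-gp[1],0]))*100).round(2),'down1cm',(R.T@[0,0,-1]).round(3))
```

```text
21.9333 [ 0.5365 -0.3197  0.3436] [[0.766, 0.578, 0.28], [0.543, -0.816, 0.198], [0.343, 0.0, -0.939]] [-0.639  0.     1.673  0.339  1.367  0.263] [ 0.7  0.2 -2.4] 0.02702092883318455 39.5488715171814
grasp [ 0.5799 -0.2889  0.198 ] xy to tray, tool cm [-1.16  1.04 -0.42] down1cm [-0.343 -0.     0.939]
```

Call:
move_arm(targets=[[[-0.49, 0.13, 0.89, 0, 0, 0], [-0.49, 0.13, 0.89, 0, 0, 0], [-0.49, 0.13, 0.89, 0, 0, 0], [-0.49, 0.13, 0.89, 0, 0, 0], [-0.49, 0.13, 0.89, 0, 0, 0], [-0.49, 0.13, 0.89, 0, 0, 0], [-0.49, 0.13, 0.89, 0, 0, 0], [-0.49, 0.13, 0.89, 0, 0, 0]]])

```text
time_s: 22.6
eef_pos: [0.5334, -0.3337, 0.2613]
orientation: [[0.766, 0.579, 0.279], [0.544, -0.815, 0.199], [0.343, -0.0, -0.939]]
force: [-0.5, -1.4, -1.6]
opening: 0.0265
gripper_force: 39.6
```

Call:
move_arm(targets=[[[-0.26, 0, 0.7, 0, 0, 0], [-0.26, 0, 0.7, 0, 0, 0], [-0.26, 0, 0.7, 0, 0, 0], [-0.26, 0, 0.7, 0, 0, 0], [-0.26, 0, 0.7, 0, 0, 0], [-0.26, 0, 0.7, 0, 0, 0], [-0.26, 0, 0.7, 0, 0, 0], [0, 0, 0, 0, 0, 0]]])

```text
time_s: 23.27
eef_pos: [0.5327, -0.3339, 0.2082]
orientation: [[0.767, 0.578, 0.278], [0.543, -0.816, 0.199], [0.342, -0.002, -0.94]]
force: [-0.1, 0.0, -1.7]
opening: 0.0274
gripper_force: 39.6
```

Call:
move_arm(targets=[[[-0.1, 0, 0.28, 0, 0, 0], [-0.1, 0, 0.28, 0, 0, 0], [-0.1, 0, 0.28, 0, 0, 0], [-0.1, 0, 0.28, 0, 0, 0], [-0.1, 0, 0.28, 0, 0, 0], [-0.07, 0, 0.19, 0, 0, 0], [0, 0, 0, 0, 0, 0], [0, 0, 0, 0, 0, 0]]])

```text
time_s: 23.93
eef_pos: [0.5331, -0.3341, 0.1932]
orientation: [[0.766, 0.578, 0.28], [0.543, -0.816, 0.198], [0.343, -0.0, -0.939]]
force: [0.2, -0.1, -0.6]
opening: 0.0267
gripper_force: 39.6
```

Call:
move_arm(targets=[[[-0.03, 0, 0.09, 0, 0, 0], [-0.03, 0, 0.09, 0, 0, 0], [-0.03, 0, 0.09, 0, 0, 0], [0, 0, 0, 0, 0, 0], [0, 0, 0, 0, 0, 0], [0, 0, 0, 0, 0, 0], [0, 0, 0, 0, 0, 0], [0, 0, 0, 0, 0, 0]]])

```text
time_s: 24.6
eef_pos: [0.5332, -0.334, 0.1904]
orientation: [[0.766, 0.578, 0.28], [0.543, -0.816, 0.198], [0.343, 0.0, -0.939]]
force: [0.3, 0.1, -1.6]
opening: 0.027
gripper_force: 39.6
```

Call:
move_arm(targets=[[[-0.03, 0, 0.09, 0, 0, 0], [-0.03, 0, 0.09, 0, 0, 0], [0, 0, 0, 0, 0, 0], [0, 0, 0, 0, 0, 0], [0, 0, 0, 0, 0, 0], [0, 0, 0, 0, 0, 0], [0, 0, 0, 0, 0, 0], [0, 0, 0, 0, 0, 0]]])

```text
time_s: 25.27
eef_pos: [0.5332, -0.334, 0.1885]
orientation: [[0.766, 0.578, 0.28], [0.543, -0.816, 0.198], [0.343, -0.0, -0.939]]
force: [-0.4, -0.5, -1.5]
opening: 0.0268
gripper_force: 39.6
```

Call:
move_arm(targets=[[[-0.03, 0, 0.09, 0, 0, 0], [0, 0, 0, 0, 0, 0], [0, 0, 0, 0, 0, 0], [0, 0, 0, 0, 0, 0], [0, 0, 0, 0, 0, 0], [0, 0, 0, 0, 0, 0], [0, 0, 0, 0, 0, 0], [0, 0, 0, 0, 0, 0]]])

```text
time_s: 25.93
eef_pos: [0.5333, -0.334, 0.1876]
orientation: [[0.766, 0.578, 0.28], [0.543, -0.816, 0.198], [0.343, 0.0, -0.939]]
force: [0.0, -0.3, 0.1]
opening: 0.0269
gripper_force: 39.7
```

Call:
move_arm(targets=[[[-0.02, 0, 0.06, 0, 0, 0], [0, 0, 0, 0, 0, 0], [0, 0, 0, 0, 0, 0], [0, 0, 0, 0, 0, 0], [0, 0, 0, 0, 0, 0], [0, 0, 0, 0, 0, 0], [0, 0, 0, 0, 0, 0], [0, 0, 0, 0, 0, 0]]])

```text
time_s: 26.6
eef_pos: [0.5333, -0.334, 0.1875]
orientation: [[0.766, 0.579, 0.28], [0.544, -0.816, 0.198], [0.343, 0.0, -0.939]]
force: [-3.8, 0.9, 7.3]
opening: 0.0274
gripper_force: 40.5
```

The part is standing on the tray floor, shown by contact at the expected height. Releasing and backing off.

Call:
move_arm(targets=[[[0, 0, 0, 0, 0, 0], [0, 0, 0, 0, 0, 0], [0, 0, 0, 0, 0, 0], [0, 0, 0, 0, 0, 0], [0, 0, 0, 0, 0, 0], [0, 0, 0, 0, 0, 0], [0, 0, 0, 0, 0, 0], [0, 0, 0, 0, 0, 0]]], hand=0.08)

```text
time_s: 27.27
eef_pos: [0.5333, -0.334, 0.1868]
orientation: [[0.766, 0.578, 0.28], [0.543, -0.816, 0.198], [0.343, -0.0, -0.939]]
force: [1.2, 0.4, 0.1]
opening: 0.0462
gripper_force: 0.0
```

Call:
move_arm(targets=[[[0, 0, -0.5, 0, 0, 0], [0, 0, -1, 0, 0, 0], [0, 0, -2, 0, 0, 0], [0, 0, -2, 0, 0, 0], [0, 0, -3, 0, 0, 0], [0, 0, -4, 0, 0, 0], [0, 0, -4, 0, 0, 0], [0, 0, 0, 0, 0, 0]]])

```text
time_s: 27.93
eef_pos: [0.486, -0.3681, 0.3514]
orientation: [[0.764, 0.577, 0.287], [0.545, -0.816, 0.191], [0.345, 0.01, -0.939]]
force: [-0.2, -0.7, 0.8]
opening: 0.046
gripper_force: 0.0
```

Run:
```python
from fit import *
st(); b=[.6492,-.0317,-.1518]
s=cv2.cvtColor(snap('scene','pics/s9.png'),4).astype(int)[...,::-1]; s=cv2.cvtColor(cv2.imread('pics/s9.png'),4).astype(int); t=snap('top','pics/t9.png').astype(int)
def brass(im): return (im[...,0]>im[...,2]*1.8)&(im[...,0]>im[...,1]*1.05)&(im[...,1]>im[...,2]*1.3)&(im[...,0]>60)
for n,im in(('scene',s),('top',t)):
    q=[proj(n,(.5759+dx,-.3046+dy,z)) for dx in(-.055,.055) for dy in(-.055,.055) for z in(0,.05)]
    u0,v0=np.min(q,0).astype(int); u1,v1=np.max(q,0).astype(int)
    v,u=np.where(brass(im[v0:v1,u0:u1])); 
    print(n,'brass px',len(u),(u.mean()+u0,v.mean()+v0,np.ptp(u),np.ptp(v)) if len(u) else None,'expected c',np.round(proj(n,(.5767,-.3033,.015)),1))
    if len(u): print('  at z=.01',atz(n,u.mean()+u0,v.mean()+v0,.01))
# flap: red edge unchanged between s5 and s9?
for k in('s','t'):
    a=cv2.imread(f'pics/{k}5.png').astype(int); c=cv2.imread(f'pics/{k}9.png').astype(int)
    f=lambda x:(x[...,2]>2.2*x[...,1])&(x[...,2]>90)
    r=(slice(140,285),slice(270,335)) if k=='s' else (slice(100,185),slice(215,262))
    print(k,'red px',f(a[r]).sum(),f(c[r]).sum(),'differ',(f(a[r])^f(c[r])).sum())
```

```text
27.9333 [ 0.486  -0.3681  0.3514] [[0.764, 0.577, 0.287], [0.545, -0.816, 0.191], [0.345, 0.01, -0.939]] [-0.754 -0.029  1.69   0.347  1.408  0.155] [-0.2 -0.7  0.8] 0.045986750810492444 0.0
scene brass px 186 (np.float64(162.6720430107527), np.float64(252.7688172043011), np.int64(15), np.int64(15)) expected c [162.4 252.4]
  at z=.01 [ 0.5744 -0.3034  0.01  ]
top brass px 93 (np.float64(365.44086021505376), np.float64(179.74193548387098), np.int64(13), np.int64(13)) expected c [367.2 179.8]
  at z=.01 [ 0.5774 -0.2994  0.01  ]
s red px 752 766 differ 56
t red px 166 153 differ 15
```

The brass part shows as a round 13 × 13 px blob in the top view, centred in the tray, so it is standing upright. The flap's outline matches the earlier picture. Handing in.

```bash
python3 -c "
from plant import robot
print(robot.sign_off())"
```

```text
the job is handed in; nothing more can be done
None
```

I handed the job in at about 28 s: the prop alone holds the flap open at about 1.2 rad, the brass part stands upright in the green tray, and the steel part was left in the bin. The hand-in gave no verdict; the final state was checked by image code only, since all 10 picture views were used.

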